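Hang the key hanger on the cubby gate and bring its circlip to the groove

ROBOT

A 6-joint arm with a two-finger parallel gripper is mounted at the origin on the work surface. World frame = base frame: x ahead of the robot, y to its left, z up, the work surface at z = 0. Lengths are in m, angles in rad, forces in N, time in s.
With the tool pointing down it reaches from about 0.325 to 0.9 m from the base axis. Payload 3.5 kg.
Tool frame: the origin (TCP) lies between the finger pads; the fingertips stand arm.nose_length ahead of it and the grasp point (between the pads) lies 5 mm behind it (arm.nose_length is the distance from the TCP to the fingertips, in m); z points along the fingers, y is the direction in which the jaws open and shut (so a half turn about z gives the same grasp; the last joint's range is limited). The gripper opens to 85 mm and grips with 20 to 120 N. Pads are 22 mm wide; open, the fingers measure 114 mm over their backs; the gripper's body (76 mm by 85 mm) begins 54 mm behind the grasp point. The pads swing forward as they close: fully open they stand 13 mm farther back than shut.
Start: joints at [1.101, 0.276, -0.026, 1.268, 0, 1.467], TCP at [0.224, 0.583, 0.245] pointing down, gripper open.
Joint ranges: [-3.12, 3.12], [-0.85, 1.88], [-1.08, 1.24], [-1.95, 2.15], [-1.57, 1.53], [-3.14, 3.14]. Speed limits (rad/s): [2.57, 2.57, 3.14, 3.14, 3.14, 3.14].

INTERFACE

Orientations are given as a unit quaternion [x, y, z, w].
In Python, from workcell import monitor, imaging, workorder, arm gives the robot as it stands. The module is installed in compiled form; this text tells all that it offers.
- The arm moves only by the tool servo_tool, never from a script. Its argument "targets" is text: rows parted by semicolons, each of 7 numbers parted by spaces: the shift along the tool's x, y, z in m, then the turn, a rotation vector about the tool's x, y, z in degrees, then the gripper command: -1 is fully open, 1 is shut, values between are in proportion. In form: tx ty tz ax ay az hand; .... A call has 1 to 12 rows; each row shifts and turns the commanded pose from where the row before left it, along the tool's axes as they then stand; what a row does not reach is not made up. A row lasts 1/10 s, in which the tool goes at most 50 mm and 8.59 degrees, less where a joint would pass 70% of its speed; a pose out of reach is approached as far as the arm can. A call is refused whole if a number of a shift passes 0.05 or a number of a turn 8.59, either way. A call with a gripper value outside its range is refused whole. The fingers move at their own pace and stop on an object; the grip force is fixed at half the most. Time passes only in rows, so rows that do not move let the fingers close. It gives the time, the measured TCP pose, the force and the opening at its end, in the units of the state.
- monitor.get_state(): the state, without advancing time (a new reading comes with each control period).
- imaging.get_image(name): name is "scene" or "top" or "wrist"; returns (picture, depth): 384x512x3 uint8, red, green, blue; 384x512 float32, m along the optical axis (not along the pixel's ray), 0 where there is no reading.
- imaging.camera_info(name): a dict with "fovy" (degrees; the focal length in pixels is half the picture's height over the tangent of half this angle, whatever the lens; pixels are square), "cx", "cy" (the principal point, pixels), "eye" and "attitude" of the camera in the world. Camera axes: x right, y down, z forward; pixel columns grow to the right and rows downward; lengths in m; the calibration is good to about 2 mm. The wrist camera is an equidistant fisheye: a pixel r from the principal point sees the ray r / f radians off the axis. A picture is of the moment at which its call begins: read the wrist's pose just before it. camera_info takes no time and is no camera call; for the wrist camera it gives the pose at the moment of the call.
- workorder.hand_in(): hands the job in, once; it reports no verdict.
The state is a dict: "time": time; "joint_positions": joint angles; "dq": joint speeds; "effort": joint torques, N m; "ee_pos": TCP position; "ee_rot": TCP orientation; "wrist_force": force on the tool from outside, world axes, zero at the start; "moment": the same for the moment, N m; "finger_gap": finger opening in m.
Only numpy, scipy, OpenCV 4.12 (cv2) and the standard library are available. Lean on these libraries where they do the work, as an engineer would, in place of code of your own. Each camera call takes 0.05 s, during which the arm holds its last target.

TASK

Fit the blue key hanger to the white gate: hang it over the gate's top rail, hook to the front, so that it sits fully down with the steel pin standing up through its hole, and let go of it. Then take the red circlip pliers from their stand, squeeze the handles to spread the brass circlip, lower it over the pin's head to the middle of the groove and finish while holding it there: squeezed well open, upright, centred on the pin and hanging from the gripper, not resting on pin or hanger. Leave the tablet, mug, ball, phone stand and bike key on the shelf where they are.

Things in the scene. Friction and masses are not known exactly. Their poses are not given: they have to be found in the camera images.
- pin_groove (a point): centre of the groove in the fixed upright steel pin on the middle of the gate's top rail. Axes as cubby. Pin: foot 14 mm diameter, from the rail (11.5 mm below this point) to 4.5 mm below; groove 10 mm diameter, 9 mm tall (4.5 mm either way); head 14 mm diameter with coned tip, top 15.5 mm above this point
- cubby: pine cubby with white gate (bolted shut) and pin, fixed; origin on the table under the pin; z up, y along the gate, x from the front (robot's side) through the gate to the shelf. Top rail 24 mm thick (x), its top 120 mm above the table, thinner pickets below. Shelf 540 mm wide (y), 200 mm deep; but for the flat tablet and key nothing stands within 60 mm behind the rail; things there are under 110 mm tall
- hanger_mid (a point): centre (half-way up) of the loose blue steel hanger, an upside-down U 61 mm tall: plate 38 (x) by 40 (y) by 5 mm, 20 mm round hole in its middle; two legs 40 mm wide (y), 4 mm thick, 56 mm long, outer faces 38 mm apart along x, 30 mm inside. Starts standing on its legs on the table. Seated on the rail, this point is 37 mm below the groove centre
- hanger_hook (a point): tip of the hanger's small key hook, 34 mm to the hanger's -x (its front) and 14.5 mm below hanger_mid; the hook lies in the lowest 20 mm of the front leg
- hanger: the same hanger, 80 to 170 g; origin between the feet of its legs, same axes as hanger_mid. Take it from above with a finger on the outer face of each leg (closing along its x)
- pliers_grip (a point): middle between the two red handles of the loose circlip pliers, at the height to grip. z up along the pliers, y from handle to handle. Handles 16 mm wide (x), from 30 mm below to 22 mm above this point; outer faces here about 41 mm apart, 34 mm (and parallel) when squeezed to the stop, which takes about 15 N along y; they spring back when released
- pliers: the same pliers, about 160 g; origin on their axis at the clip's underside. They stand upright, tips down, in a fixed open wooden stand (56 mm x, 72 mm y, 74 mm tall), a 64 by 36 mm cross plate 60 to 66 mm above the origin resting on its rim. Lift straight up 75 mm or more to clear it. The clip can be squeezed open inside the stand
- clip_center (a point): centre of the brass circlip on the plier tips (it stays on them), 106 mm straight below pliers_grip along the pliers' z, same axes. 3 mm thick, outer diameter 20 mm; inner diameter 12 mm at rest, too small for the pin's head. Squeezed to the stop its halves stand 6 mm farther out each along y and clear the head by over 3 mm all round
- jaw_left (a joint): how far the handles are squeezed: 0 at rest, 0.085 rad at the stop, a little more in a hard grip (clip fully spread); both handles move equally. Above 0.06 is well open
- tablet: purple kids' tablet lying on the shelf, 125 x 180 x 18 mm; origin under its centre; leave alone
- mug: blue mug on the shelf, 72 mm across, 85 mm tall; origin under its centre; leave alone
- ball_center (a point): centre of the orange ball, 60 mm across, in a cork ring on the shelf; leave alone
- phone_stand: walnut phone stand on the shelf, 80 x 70 mm, 95 mm tall; origin under its centre; leave alone
- bike_key: chrome bike key lying on the shelf, 60 mm long; origin near its centre; leave alone
Things that resemble listed ones, but are neither listed nor needed, are in the scene too. Of the things shaped like the hanger, the blue one is meant. What is meant by the pliers is not orange, and is the larger of those in its own colour.

How it is judged:
On the way, in this order (a step that is already met when the one before it is completed fails the run):
1. the hanger sits fully down on the rail, hook to the front, the pin through its hole, let go (horizontal distance between hanger_mid and pin_groove below 0.006 m and z of hanger_mid in the frame of pin_groove between -0.04 and -0.034 m and angle between hanger_mid's own z axis and vertical below 0.08 rad and x of hanger_hook in the frame of pin_groove below -0.02 m and contact force between the fingers and hanger below 0.2 N), for 0.2 s.
2. the circlip, spread open, is over the pin's head (value of joint jaw_left above 0.06 rad and horizontal distance between clip_center and pin_groove below 0.012 m and z of clip_center in the frame of pin_groove between 0.01 and 0.08 m), for 0.05 s.
At the end, for the whole second after the job is handed in: Hanger fully down on the rail (3 mm), pin through its hole, upright, hook in front, let go. Pliers held still and upright (0.1 rad) by the fingers, squeezed over 0.06 rad, clip within 4 mm of the pin's axis and 3 mm of the groove's mid height, under 1.5 N on gate, pin or hanger (all of step 1 and linear speed of each of hanger, pliers below 0.02 m/s and value of joint jaw_left above 0.06 rad and horizontal distance between clip_center and pin_groove below 0.004 m and z of clip_center in the frame of pin_groove between -0.003 and 0.003 m and angle between clip_center's own z axis and vertical below 0.1 rad and contact force between the fingers and pliers above 4 N and contact force between pliers and cubby below 1.5 N and contact force between pliers and hanger below 1.5 N); the arm keeps its last pose, push and grip.
It fails at once if the tablet is shifted by more than 20 mm (distance of tablet from where it was at the start of the episode above 0.02 m).
It fails at once if the mug is shifted by more than 20 mm (distance of mug from where it was at the start of the episode above 0.02 m).
It fails at once if the phone stand is shifted by more than 20 mm (distance of phone_stand from where it was at the start of the episode above 0.02 m).
It fails at once if the bike key is shifted by more than 20 mm (distance of bike_key from where it was at the start of the episode above 0.02 m).
It fails at once if the ball is shifted by more than 20 mm (distance of ball_center from where it was at the start of the episode above 0.02 m).
It also fails if it takes over 51 s, if anything falls off the work surface, if the arm or the gripper's body presses on something with over 40 N, if the wrist force passes 120 N, or if a joint passes its speed limit or range.

## Working session

There is one attempt and no reset: what is moved stays moved. The work goes in short steps, Python scripts to look and compute and a tool call to move; the robot and the scene stay as the last step left them, time stands still between calls to the robot, and variables do not carry over. Pictures are saved under pics/ and viewed, and the job is handed in when it is done.

Besides the shell and the picture viewer there is one more tool, called after "Request:" as a command line: name --argument value ..., lists and objects as JSON in quotes. servo_tool: Moves the arm, as the interface text tells. Its arguments: {"type":"object","properties":{"targets":{"type":"string"}},"required":["targets"]}

```bash
ls; mkdir -p pics; python3 - <<'E'
from workcell import monitor, imaging, workorder, arm
import cv2, numpy as np, pickle
s=monitor.get_state(); print({k:np.round(v,4) for k,v in s.items()}, arm.nose_length)
for n in ["scene","top","wrist"]:
    i=imaging.camera_info(n); print(n,i)
    p,d=imaging.get_image(n); pickle.dump((p,d,i),open(f"pics/{n}0.pkl","wb"))
    cv2.imwrite(f"pics/{n}0.png",cv2.resize(p[:,:,::-1],(800,600),interpolation=cv2.INTER_CUBIC))
E
```

```text
pics
{'time': np.float64(0.0), 'joint_positions': array([ 1.1006,  0.2772, -0.0279,  1.268 ,  0.    ,  1.4674]), 'dq': array([-0.0003,  0.0016, -0.001 ,  0.0001,  0.0005, -0.    ]), 'effort': array([-1.30000e-03, -4.45513e+01,  2.95200e+01,  1.65000e-02,
       -1.00000e-04, -0.00000e+00]), 'ee_pos': array([0.2238, 0.5827, 0.2441]), 'ee_rot': array([ 1.824e-01,  9.832e-01, -1.100e-03, -3.000e-04]), 'wrist_force': array([0.2752, 0.9573, 0.9427]), 'moment': array([ 0.0088,  0.0294, -0.0188]), 'finger_gap': np.float64(0.0853)} 0.014
scene {'fovy': 51.569684083004404, 'cx': 255.14121437698213, 'cy': 197.0593570238617, 'eye': array([ 1.04232004, -0.04868151,  0.8645149 ]), 'attitude': array([ 0.72006332,  0.63948028, -0.18064001, -0.19985736])}
top {'fovy': 45.36439397848623, 'cx': 251.74577436310207, 'cy': 197.87587404226323, 'eye': array([0.39849704, 0.01461029, 1.09441734]), 'attitude': array([-0.69521593,  0.71461306, -0.06039447,  0.0485334 ])}
wrist {'fovy': 65.70646984690485, 'cx': 253.99167284234463, 'cy': 189.94867876352288, 'eye': array([0.16174847, 0.60677514, 0.3738731 ]), 'attitude': array([0.81695532, 0.56093951, 0.07491552, 0.11098891])}
```

View pics/scene0.png

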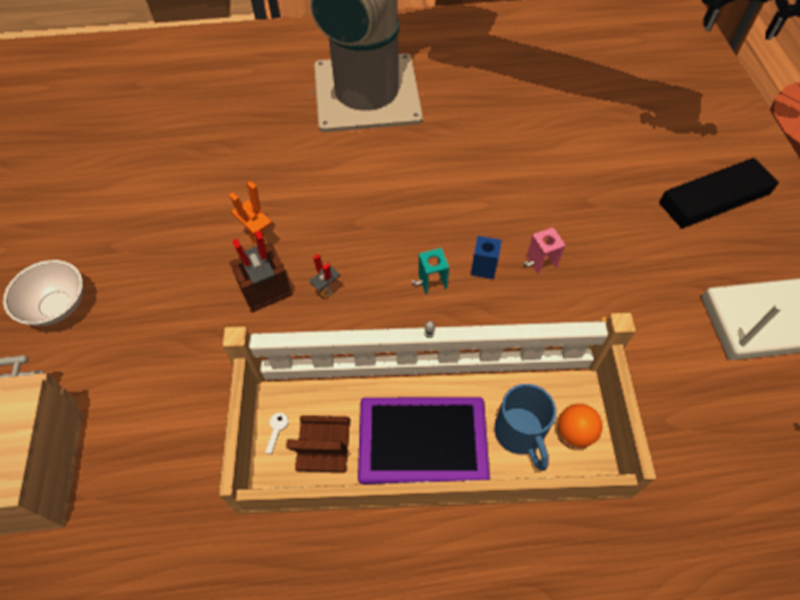

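View pics/top0.png

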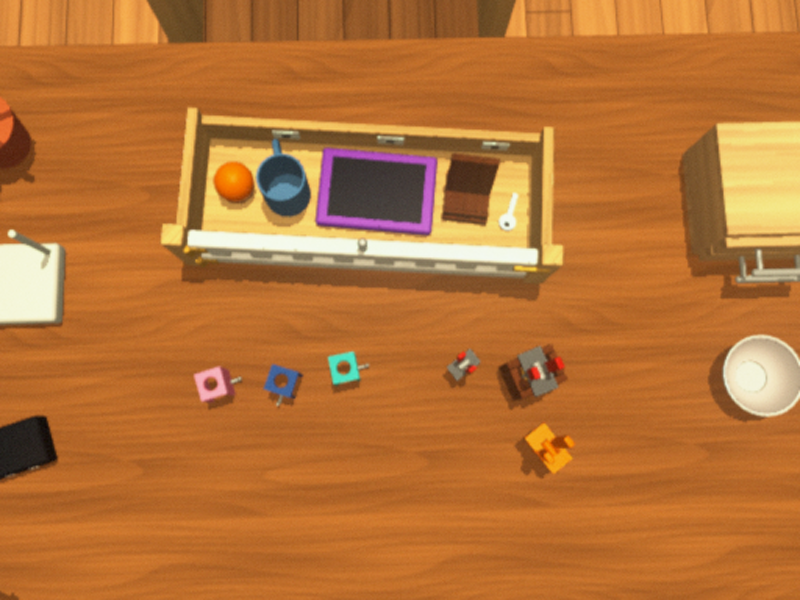

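View pics/wrist0.png

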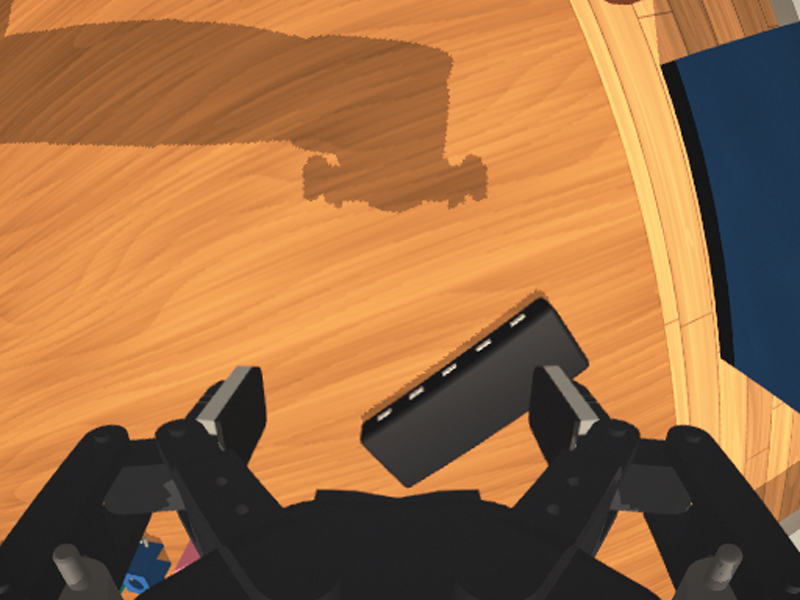

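The top view shows the blue hanger at (283,381) with its hook pointing at the robot. The pin is at (362,244), and the large red pliers are in the stand at (540,372), with small red decoy pliers at (463,365). Next I measure these.

```bash
cat > h.py <<'E'
import numpy as np, cv2, pickle
from scipy.spatial.transform import Rotation as R
def cloud(p,d,i,fish=False):
    H,W=d.shape; f=(H/2)/np.tan(np.radians(i['fovy'])/2)
    v,u=np.mgrid[0:H,0:W]; x=(u-i['cx']);y=(v-i['cy'])
    if fish:
        r=np.hypot(x,y)+1e-9; th=r/f; t=np.tan(np.minimum(th,1.5)); X=x/r*t*d;Y=y/r*t*d
    else: X=x/f*d;Y=y/f*d
    P=np.stack([X,Y,d],-1)
    return P@R.from_quat(i['attitude']).as_matrix().T+i['eye']
def load(n): return pickle.load(open(f"pics/{n}.pkl","rb"))
E
python3 - <<'E'
from h import *
for n in ['top','scene']:
    p,d,i=load(n+'0'); P=cloud(p,d,i)
    # table residual
    m=(np.abs(P[...,2])<.02)&(P[...,0]>.2)&(P[...,0]<.9)&(abs(P[...,1])<.5)&(d>0)
    print(n,'table',np.median(P[m][:,2]))
    c=p.astype(int);hsv=cv2.cvtColor(p,cv2.COLOR_RGB2HSV)
    h_,s_,v_=[hsv[...,k].astype(int) for k in range(3)]
    inw=(P[...,0]>.2)&(P[...,0]<.9)&(abs(P[...,1])<.5)&(d>0)
    blue=(h_>100)&(h_<122)&(s_>130)&inw&(P[...,2]>.01)&(P[...,0]<.52)
    Q=P[blue];print('blue',len(Q),Q.min(0),Q.max(0))
    t=Q[Q[:,2]>Q[:,2].max()-.01]; print(' topplate',len(t),t.mean(0),cv2.minAreaRect((t[:,:2]*1000).astype(np.float32)))
    red=((h_<6)|(h_>174))&(s_>170)&inw&(P[...,2]>.06)&(P[...,0]<.52)
    nl,lab,st,ce=cv2.connectedComponentsWithStats(red.astype(np.uint8))
    for k in range(1,nl):
        if st[k,4]>4:
            q=P[lab==k]; print('red',st[k,4],ce[k],q.mean(0),q.min(0),q.max(0))
    white=(s_<60)&(v_>150)&inw&(P[...,2]>.105)&(P[...,2]<.13)&(P[...,0]>.5)
    q=P[white]; print('rail',len(q)); 
    print(cv2.minAreaRect((q[:,:2]*1000).astype(np.float32)), np.median(q[:,2]))
    hi=(P[...,2]>.128)&(P[...,0]>.5)&inw
    nl,lab,st,ce=cv2.connectedComponentsWithStats(hi.astype(np.uint8))
    for k in range(1,nl):
        q=P[lab==k]; print('hi',st[k,4],ce[k],q.mean(0),q.min(0),q.max(0))
E
```

```text
top table -0.0006121845364863709
blue 143 [0.44062967 0.13802294 0.05571583] [0.47921238 0.18150009 0.06485772]
 topplate 143 [0.46003391 0.15886785 0.06038736] ((460.2920837402344, 159.2234649658203), (36.417205810546875, 33.07414245605469), 69.13900756835938)
red 16 [294.8125 227.8125] [ 0.48596832 -0.09776101  0.08391222] [ 0.48224148 -0.10280645  0.06900401] [ 0.48974855 -0.09317268  0.09360011]
red 58 [355.20689655 232.94827586] [ 0.46766923 -0.2195671   0.12969672] [ 0.46043472 -0.23893407  0.07410949] [ 0.47502226 -0.21421108  0.14542241]
red 16 [301.3125 235.5   ] [ 0.46839615 -0.11091451  0.08748448] [ 0.46499667 -0.117093    0.07480158] [ 0.47187488 -0.10600233  0.09170755]
red 38 [341.47368421 238.63157895] [ 0.45624736 -0.18886796  0.13452603] [ 0.44962413 -0.20397644  0.07726342] [ 0.46355158 -0.18451346  0.14472032]
rail 2124
((639.5825805664062, 36.89192199707031), (487.078125, 23.299137115478516), 85.44115447998047) 0.11896608284357629
hi 201 [109.86069652 149.55223881] [0.66029938 0.29708912 0.13385239] [0.64517369 0.28247333 0.12802556] [0.67547561 0.31299647 0.1387
[... 846 characters left out ...]
45564]
red 74 [205.83783784 170.33783784] [ 0.4801708  -0.10569254  0.08019638] [ 0.46509086 -0.11623135  0.06067466] [ 0.49460072 -0.09267905  0.09420944]
rail 1868
((640.1344604492188, 36.33662414550781), (487.4092712402344, 23.149518966674805), 85.32984161376953) 0.12084518839788821
hi 202 [397.94554455 207.25247525] [0.66326572 0.29596418 0.13516425] [0.6465938  0.28190695 0.12802627] [0.67774278 0.31224064 0.13972482]
hi 50 [274.9 210.1] [0.64281114 0.03651464 0.1417683 ] [0.63490591 0.03038915 0.12803145] [0.64732796 0.04341461 0.14899834]
hi 196 [150.39285714 215.90816327] [ 0.62156936 -0.22301004  0.13473127] [ 0.60575042 -0.23871806  0.12800646] [ 0.63621661 -0.20817047  0.13783826]
```

```bash
python3 - <<'E'
from h import *
for n,boxes in [('top',[(130,200,250,320),(280,370,200,290),(200,260,130,180)])]:
    p,d,i=load(n+'0')
    tiles=[]
    for a,(c0,c1,r0,r1) in enumerate(boxes):
        cv2.imwrite(f'pics/{n}_c{a}.png',cv2.resize(p[r0-60 if False else r0:r1,c0:c1,::-1],None,fx=8,fy=8,interpolation=cv2.INTER_CUBIC)[:600,:800])
p,d,i=load('top0')
t=[cv2.resize(p[r0:r0+50,c0:c0+50,::-1],(390,390),interpolation=cv2.INTER_CUBIC) for c0,r0 in [(155,220),(315,210)]]
cv2.imwrite('pics/crop.png',np.hstack(t))
E
```

```text
(no output)
```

View pics/crop.png

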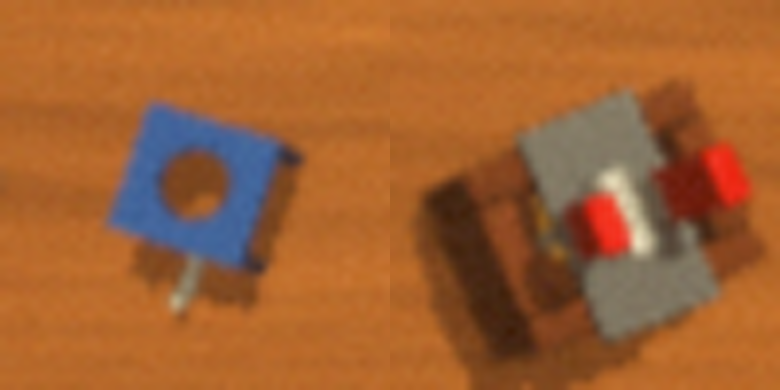

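Request:
servo_tool --targets "0 0 0 0 0 -8.3 -1;0 0 0 0 0 -8.3 -1;0 0 0 0 0 -8.3 -1;0 0 0 0 0 -8.3 -1;0 0 0 0 0 -8.3 -1;0 0 0 0 0 -8.3 -1;0 0 0 0 0 -8.3 -1;0 0 0 0 0 -8.3 -1;0 0 0 0 0 -8.3 -1;0 0 0 0 0 -8.3 -1;0 0 0 0 0 -8.3 -1;0 0 0 0 0 0 -1"

```text
time: 1.35
ee_pos: [0.224, 0.5832, 0.2448]
ee_rot: [-0.575, 0.818, -0.0, -0.0]
wrist_force: [-0.4, 0.4, 0.1]
finger_gap: 0.0857
```

```bash
cat >> h.py <<'E'
def go(tgt, yyaw=None):
    "deltas in tool axes to reach world tgt with tool down and tool y at world yaw yyaw(deg)"
    from workcell import monitor
    s=monitor.get_state(); M=R.from_quat(s['ee_rot']).as_matrix()
    d=M.T@(np.array(tgt)-s['ee_pos']); print('t',round(s['time'],2),'pos',np.round(s['ee_pos'],4),'F',np.round(s['wrist_force'],2),'gap',round(s['finger_gap'],4))
    print('tool shift',np.round(d,4),'norm',np.linalg.norm(d).round(4))
    if yyaw is not None:
        a=np.radians(yyaw); y=np.array([np.cos(a),np.sin(a),0]); z=np.array([0,0,-1.]); T=np.stack([np.cross(y,z),y,z],1)
        print('rotvec deg',np.round(np.degrees(R.from_matrix(M.T@T).as_rotvec()),2))
E
python3 -c "
from h import *
go([.461,.159,.2],160)"
```

```text
t 1.35 pos [0.224  0.5832 0.2448] F [-0.36  0.38  0.13] gap 0.0857
tool shift [ 0.3192 -0.3663  0.0451] norm 0.4879
rotvec deg [ 0.01 -0.05  0.27]
```

Request:
servo_tool --targets "0.029 -0.0333 0.0041 0 0 0 -1;0.029 -0.0333 0.0041 0 0 0 -1;0.029 -0.0333 0.0041 0 0 0 -1;0.029 -0.0333 0.0041 0 0 0 -1;0.029 -0.0333 0.0041 0 0 0 -1;0.029 -0.0333 0.0041 0 0 0 -1;0.029 -0.0333 0.0041 0 0 0 -1;0.029 -0.0333 0.0041 0 0 0 -1;0.029 -0.0333 0.0041 0 0 0 -1;0.029 -0.0333 0.0041 0 0 0 -1;0.029 -0.0333 0.0041 0 0 0 -1;0 0 0 0 0 0.3 -1"

```text
time: 2.55
ee_pos: [0.4634, 0.1557, 0.1998]
ee_rot: [-0.569, 0.822, -0.001, -0.0]
wrist_force: [-0.2, 1.4, 0.2]
finger_gap: 0.0853
```

```bash
python3 - <<'E'
from h import *
from workcell import imaging
i=imaging.camera_info('wrist');p,d=imaging.get_image('wrist');pickle.dump((p,d,i),open('pics/wrist1.pkl','wb'))
cv2.imwrite('pics/wrist1.png',cv2.resize(p[:,:,::-1],(800,600)))
P=cloud(p,d,i,True)
hsv=cv2.cvtColor(p,cv2.COLOR_RGB2HSV);h_,s_,v_=[hsv[...,k].astype(int) for k in range(3)]
m=(h_>100)&(h_<122)&(s_>120)&(P[...,2]>.053)&(P[...,2]<.07)&(d>0)&(abs(P[...,0]-.461)<.04)&(abs(P[...,1]-.159)<.04)
q=P[m];print(len(q),q.mean(0),cv2.minAreaRect((q[:,:2]*1000).astype(np.float32)))
go([.461,.159,.12],160)
E
```

```text
1272 [0.46063788 0.15571474 0.06181252] ((461.1673889160156, 156.3319549560547), (39.353599548339844, 36.78972625732422), 70.88814544677734)
t 2.6 pos [0.4622 0.1575 0.1999] F [-0.57  0.17 -0.26] gap 0.0856
tool shift [-0.001   0.0016  0.0799] norm 0.0799
rotvec deg [ 0.03 -0.02 -0.48]
```

View pics/wrist1.png

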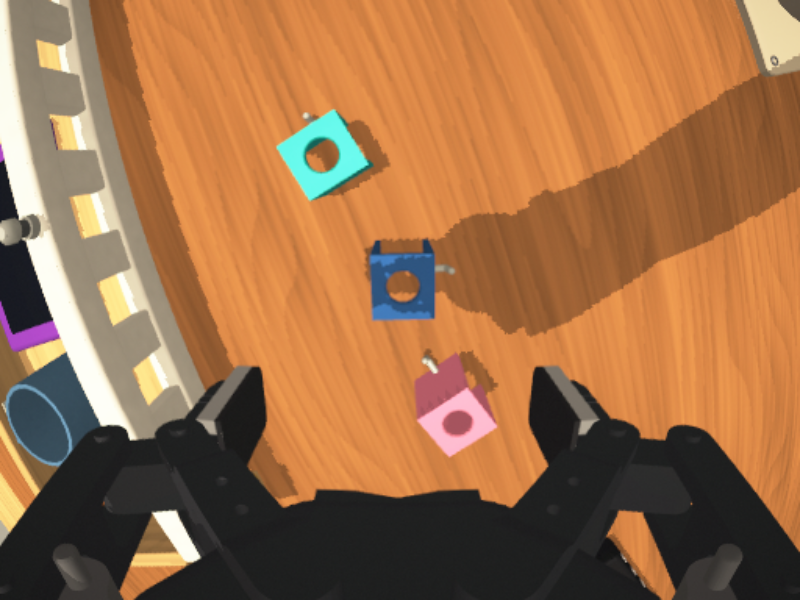

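The wrist image shows the blue hanger at (403,285), square with the fingers, hook to the right (robot side). I'll measure again now that the arm has settled.

```bash
cat >> h.py <<'E'
def shot(n,name):
    from workcell import imaging
    i=imaging.camera_info(n);p,d=imaging.get_image(n);pickle.dump((p,d,i),open(f'pics/{name}.pkl','wb'))
    cv2.imwrite(f'pics/{name}.png',cv2.resize(p[:,:,::-1],(800,600),interpolation=cv2.INTER_CUBIC))
    return p,d,i,cloud(p,d,i,n=='wrist')
E
python3 - <<'E'
from h import *
p,d,i,P=shot('wrist','wrist2')
hsv=cv2.cvtColor(p,cv2.COLOR_RGB2HSV);h_,s_,v_=[hsv[...,k].astype(int) for k in range(3)]
m=(h_>100)&(h_<122)&(s_>120)&(P[...,2]>.056)&(P[...,2]<.066)&(d>0)&(abs(P[...,0]-.461)<.04)&(abs(P[...,1]-.159)<.04)
q=P[m];print(len(q),q.mean(0),cv2.minAreaRect((q[:,:2]*1000).astype(np.float32)))
hi=(P[...,2]>.128)&(P[...,2]<.16)&(abs(P[...,0]-.64)<.02)&(abs(P[...,1]-.037)<.02)
q=P[hi];print('pin',len(q),q.mean(0),q.min(0),q.max(0))
go([.461,.158,.12],160)
E
```

```text
1256 [0.46117338 0.15545355 0.06187748] ((461.1474304199219, 156.3745574951172), (39.325775146484375, 36.91006851196289), 70.54632568359375)
pin 255 [0.63608927 0.03504485 0.13967416] [0.63197788 0.02711343 0.12803213] [0.64496348 0.04049534 0.14860136]
t 2.65 pos [0.4614 0.1587 0.2   ] F [-0.37 -0.54 -0.8 ] gap 0.0853
tool shift [0.0008 0.0001 0.08  ] norm 0.08
rotvec deg [ 0.05 -0.   -0.3 ]
```

Request:
servo_tool --targets "0.0004 0.0001 0.04 0 0 -0.15 -1;0 0 0.04 0 0 -0.15 -1;0 0 0.04 0 0 0 -1;0 0 0.025 0 0 0 -1;0 0 0.015 0 0 0 -1;0 0 0 0 0 0 -1;0 0 0 0 0 0 -1"

```text
time: 3.35
ee_pos: [0.4607, 0.1602, 0.0405]
ee_rot: [-0.576, 0.817, 0.0, -0.0]
wrist_force: [0.3, -0.1, 0.2]
finger_gap: 0.0853
```

```bash
python3 - <<'E'
from h import *
shot('wrist','wrist3')
go([.461,.1585,.04],159)
E
```

```text
t 3.4 pos [0.4616 0.1602 0.0412] F [-0.19  0.17  0.09] gap 0.0855
tool shift [0.0018 0.     0.0012] norm 0.0021
rotvec deg [-0.07  0.05  1.33]
```

View pics/wrist3.png

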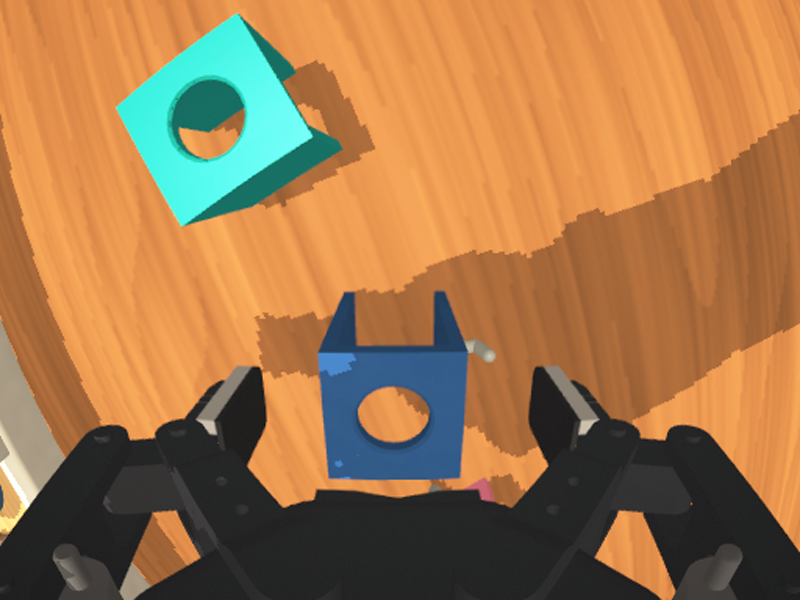

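The hanger sits between the pads: plate at about (393,415), hook clear at (485,352). Closing now.

Request:
servo_tool --targets "0.001 0 0.001 0 0 0.5 1;0 0 0 0 0 0 1;0 0 0 0 0 0 1;0 0 0 0 0 0 1;0 0 0 0 0 0 1;0 0 0 0 0 0 1;0 0 -0.01 0 0 0 1;0 0 -0.02 0 0 0 1;0 0 -0.03 0 0 0 1"

```text
time: 4.3
ee_pos: [0.4586, 0.1577, 0.0984]
ee_rot: [-0.572, 0.82, 0.001, -0.002]
wrist_force: [0.3, 0.4, -1.0]
finger_gap: 0.0372
```

```bash
python3 - <<'E'
from h import *
shot('wrist','wrist4')
go([.64,.0367,.18],175.45)
E
```

```text
t 4.35 pos [0.4629 0.1587 0.1041] F [0.97 0.28 1.81] gap 0.0371
tool shift [ 0.0531 -0.2087 -0.0751] norm 0.228
rotvec deg [ -0.26   0.11 -15.67]
```

View pics/wrist4.png

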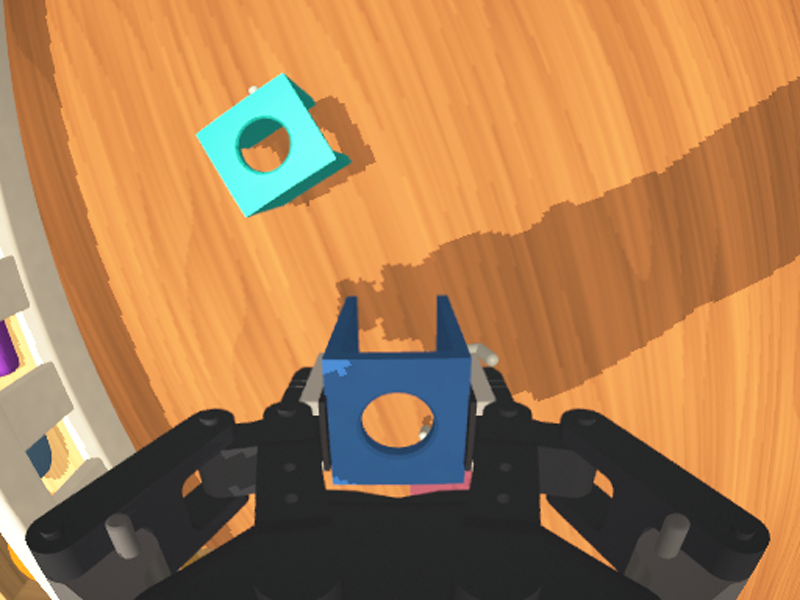

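Gap is 37 mm and the hanger is upright in the grip. Next I raise and turn it, then image both pin and hanger in one wrist picture.

Request:
servo_tool --targets "0 0 -0.03 0 0 -8 1;0 0 -0.04 0 0 -7.5 1;0 0 -0.04 0 0 0 1;0 0 0 0 0 0 1;0 0 0 0 0 0 1"

```text
time: 4.85
ee_pos: [0.4615, 0.1583, 0.2104]
ee_rot: [-0.677, 0.736, -0.001, 0.001]
wrist_force: [0.2, -0.4, -1.9]
finger_gap: 0.0373
```

```bash
python3 - <<'E'
from h import *
go([.64,.0367,.215],175.45)
go([.60,.10,.215],175.45)
E
```

```text
t 4.85 pos [0.4615 0.1583 0.2104] F [ 0.22 -0.41 -1.91] gap 0.0373
tool shift [ 0.1065 -0.188  -0.0042] norm 0.2161
rotvec deg [-0.15  0.04 -0.18]
t 4.85 pos [0.4615 0.1583 0.2104] F [ 0.22 -0.41 -1.91] gap 0.0373
tool shift [ 0.0467 -0.1429 -0.0043] norm 0.1504
rotvec deg [-0.15  0.04 -0.18]
```

Request:
servo_tool --targets "0.0117 -0.0357 -0.001 0 0 0 1;0.0117 -0.0357 -0.001 0 0 0 1;0.0117 -0.0357 -0.001 0 0 0 1;0.0117 -0.0357 -0.001 0 0 0 1;0 0 0 0 0 0 1;0 0 0 0 0 0 1;0 0 0 0 0 0 1"

```text
time: 5.55
ee_pos: [0.5972, 0.1001, 0.2114]
ee_rot: [-0.677, 0.736, 0.001, -0.002]
wrist_force: [-0.4, 0.0, -2.1]
finger_gap: 0.0372
```

```bash
python3 - <<'E'
from h import *
from workcell import monitor
s0=monitor.get_state()
p,d,i,P=shot('wrist','wrist5')
go([.64,.0367,.215],175.45)
pt,dt,it,Pt=shot('top','top5')
hsv=cv2.cvtColor(p,cv2.COLOR_RGB2HSV);h_,s_,v_=[hsv[...,k].astype(int) for k in range(3)]
a=np.radians(175.45);ax=np.array([np.sin(a),-np.cos(a)]);
def rep(P,m,n):
    q=P[m][:,:2]*1000; print(n,len(q),np.round(P[m].mean(0),4)); r=cv2.minAreaRect(q.astype(np.float32));print('  ',r, 'z',np.median(P[m][:,2]))
c=s0['ee_pos']
near=(np.hypot(P[...,0]-c[0],P[...,1]-c[1])<.04)&(d>0)
bl=(h_>100)&(h_<122)&(s_>110)&near
z=P[bl][:,2];print('blue z pct',np.percentile(z,[5,50,95]))
rep(P,bl&(P[...,2]>np.percentile(z,95)-.008),'hanger wrist')
hi=(P[...,2]>.128)&(P[...,2]<.16)&(np.hypot(P[...,0]-.638,P[...,1]-.035)<.02)
rep(P,hi,'pin wrist')
w=(s_<60)&(v_>120)&(abs(P[...,2]-.12)<.006)&(abs(P[...,0]-.64)<.05)&(abs(P[...,1]-.04)<.06)
rep(P,w,'rail')
hsv=cv2.cvtColor(pt,cv2.COLOR_RGB2HSV);h_,s_,v_=[hsv[...,k].astype(int) for k in range(3)]
hi=(Pt[...,2]>.128)&(Pt[...,2]<.16)&(np.hypot(Pt[...,0]-.64,Pt[...,1]-.0367)<.02); print('pin top',hi.sum())
E
```

```text
t 5.6 pos [0.5973 0.1002 0.2119] F [-0.47  0.24 -0.77] gap 0.037
tool shift [ 0.0598 -0.0477 -0.0032] norm 0.0766
rotvec deg [ 0.19 -0.02 -0.14]
blue z pct [0.19917567 0.23306047 0.23410925]
hanger wrist 6248 [0.5976 0.0954 0.233 ]
   ((597.7505493164062, 98.11449432373047), (41.10118103027344, 39.02058029174805), 86.29055786132812) z 0.2331771156296894
pin wrist 390 [0.6389 0.0335 0.1447]
   ((639.8284301757812, 33.44404602050781), (13.872316360473633, 13.92764663696289), 26.630035400390625) z 0.14587546508268912
rail 4416 [0.6391 0.0394 0.1205]
   ((640.3241577148438, 39.97698974609375), (121.64954376220703, 24.022396087646484), 85.3857421875) z 0.12075809802572535
pin top 39
```

View pics/wrist5.png

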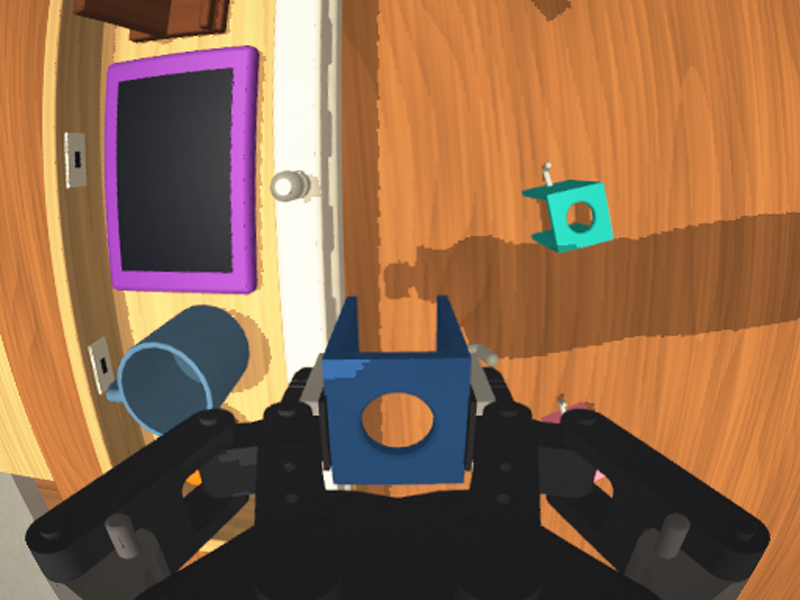

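Request:
servo_tool --targets "0.0202 -0.0158 0 0 0 0 1;0.0202 -0.0158 0 0 0 0 1;0.0201 -0.0157 0 0 0 -0.1 1;0 0 0 0 0 0 1;0 0 0 0 0 0 1;0 0 0.015 0 0 0 1;0 0 0.015 0 0 0 1;0 0 0.015 0 0 0 1;0 0 0.015 0 0 0 1;0 0 0.012 0 0 0 1;0 0 0 0 0 0 1;0 0 0 0 0 0 1"

```text
time: 6.85
ee_pos: [0.6412, 0.0357, 0.1407]
ee_rot: [-0.678, 0.735, 0.0, -0.0]
wrist_force: [-0.2, -1.1, -0.6]
finger_gap: 0.0373
```

```bash
python3 - <<'E'
from h import *
p,d,i,P=shot('wrist','wrist6')
go([.64,.0367,.107],175.45)
cv2.imwrite('pics/wrist6c.png',cv2.resize(p[220:320,180:320,::-1],None,fx=5,fy=5,interpolation=cv2.INTER_CUBIC))
E
```

```text
t 6.9 pos [0.6419 0.0357 0.1416] F [-0.42 -0.58 -1.01] gap 0.0375
tool shift [-0.0009  0.002   0.0346] norm 0.0346
rotvec deg [-0.04  0.   -0.07]
```

View pics/wrist6c.png

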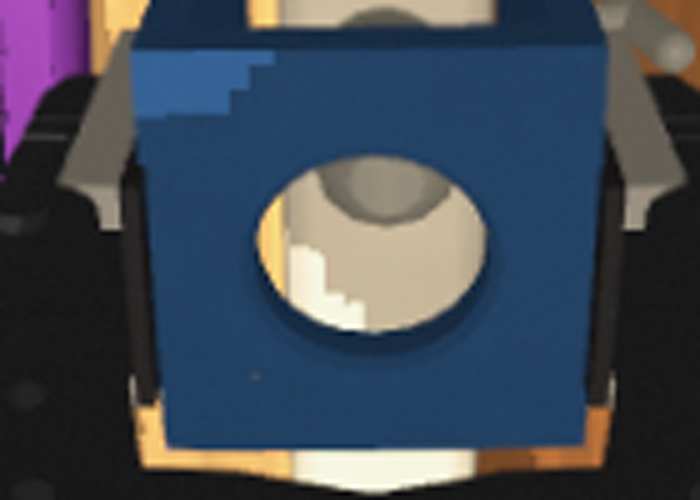

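```bash
python3 - <<'E'
from h import *
p,d,i=load('wrist6');P=cloud(p,d,i,True)
hsv=cv2.cvtColor(p,cv2.COLOR_RGB2HSV);h_,s_,v_=[hsv[...,k].astype(int) for k in range(3)]
m=(P[...,2]>.128)&(P[...,2]<.152)&(s_<90)&(np.hypot(P[...,0]-.64,P[...,1]-.035)<.02)
ys,xs=np.where(m);print(len(ys),xs.min(),xs.max(),ys.min(),ys.max())
q=P[m];print('pin',q.min(0),q.max(0));
t=q[(q[:,2]>.138)]; 
# circle fit to rim at lower edge: max y
print(cv2.minEnclosingCircle((t[:,:2]*1000).astype(np.float32)))
# hole edge: pixels of plate on border
pl=(h_>100)&(h_<125)&(s_>100)&(abs(P[...,2]-.162)<.006)
print('plate',P[pl].mean(0),cv2.minAreaRect((P[pl][:,:2]*1000).astype(np.float32)))
mask=pl.astype(np.uint8);cn,hi=cv2.findContours(mask,cv2.RETR_CCOMP,cv2.CHAIN_APPROX_NONE)
for c in cn:
    if 60<len(c)<200:
        pts=np.array([P[y,x] for x,y in c[:,0]]);print('contour',len(c),cv2.minEnclosingCircle((pts[:,:2]*1000).astype(np.float32)),pts[:,2].mean(),cv2.boundingRect(c))
print(cv2.boundingRect(mask))
E
```

```text
261 243 269 252 265
pin [0.6346922  0.03114917 0.14352444] [0.6469023  0.04099005 0.14932247]
((640.835693359375, 35.25447082519531), 6.324782848358154)
plate [0.64152515 0.03108104 0.16230294] ((641.8587646484375, 33.56886672973633), (41.116371154785156, 39.02410888671875), 85.69198608398438)
contour 119 ((641.4730224609375, 33.55672836303711), 11.013896942138672) 0.1606366648077925 (230, 250, 49, 38)
(206, 222, 96, 88)
```

Request:
servo_tool --targets "0 0.001 0 0 0 0 1;0 0 0.008 0 0 0 1;0 0 0.008 0 0 0 1;0 0 0.008 0 0 0 1;0 0 0.008 0 0 0 1;0 0 0 0 0 0 1"

```text
time: 7.5
ee_pos: [0.6389, 0.0358, 0.1071]
ee_rot: [-0.678, 0.735, 0.001, -0.001]
wrist_force: [-0.8, -0.1, -1.7]
finger_gap: 0.0372
```

Request:
servo_tool --targets "0 0 0.0015 0 0 0 1;0 0 0.001 0 0 0 1;0 0 0 0 0 0 1;0 0 0 0 0 0 1"

```text
time: 7.9
ee_pos: [0.6407, 0.0358, 0.1071]
ee_rot: [-0.678, 0.735, -0.0, 0.0]
wrist_force: [-0.6, -1.1, -0.9]
finger_gap: 0.0374
```

```bash
python3 - <<'E'
from h import *
p,d,i,P=shot('wrist','wrist7')
go([.64,.0367,.104],175.45)
cv2.imwrite('pics/wrist7c.png',cv2.resize(p[200:320,180:330,::-1],None,fx=5,fy=5,interpolation=cv2.INTER_CUBIC))
E
```

```text
t 7.95 pos [0.6407 0.0358 0.1071] F [-0.21  0.03 -0.94] gap 0.0376
tool shift [-0.0009  0.0008  0.0031] norm 0.0033
rotvec deg [-0.04  0.   -0.06]
```

View pics/wrist7c.png

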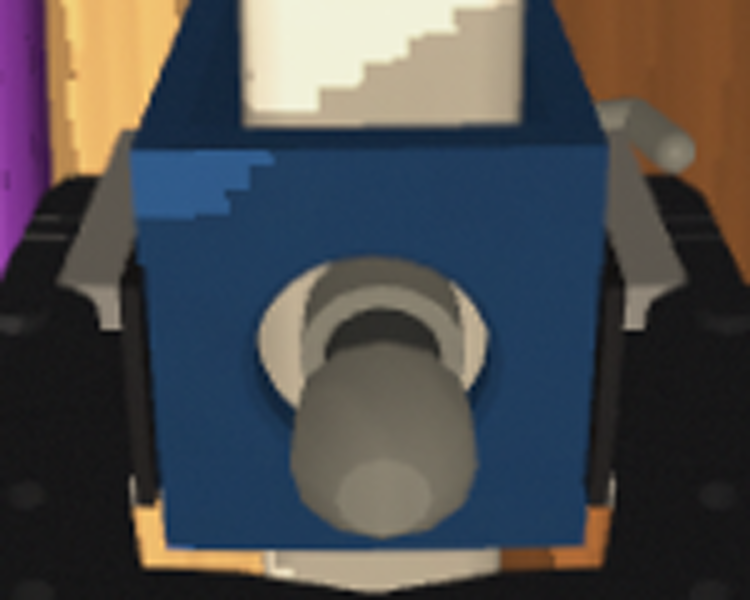

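The pin stands through the hole at (380,330), well centred. I lower the last few millimetres.

Request:
servo_tool --targets "0 0 0.0015 0 0 0 1;0 0 0 0 0 0 1;0 0 0 0 0 0 1"

```text
time: 8.25
ee_pos: [0.6403, 0.0358, 0.1052]
ee_rot: [-0.678, 0.735, 0.0, -0.0]
wrist_force: [0.2, 0.3, -1.0]
finger_gap: 0.0376
```

Request:
servo_tool --targets "0 0 0.001 0 0 0 1;0 0 0 0 0 0 1;0 0 0 0 0 0 1"

```text
time: 8.55
ee_pos: [0.6404, 0.0358, 0.1042]
ee_rot: [-0.678, 0.735, 0.0, -0.0]
wrist_force: [-0.7, -0.7, -1.2]
finger_gap: 0.0372
```

```bash
python3 - <<'E'
from h import *
go([.64,.0367,.104],175.45)
p,d,i,P=shot('wrist','wrist8')
hsv=cv2.cvtColor(p,cv2.COLOR_RGB2HSV);h_,s_,v_=[hsv[...,k].astype(int) for k in range(3)]
pl=(h_>100)&(h_<125)&(s_>100)&(abs(P[...,2]-.126)<.008)&(np.hypot(P[...,0]-.64,P[...,1]-.035)<.04); z=P[pl][:,2]; print('plate z',np.percentile(z,[10,50,90]),P[pl].mean(0))
rl=(s_<60)&(v_>150)&(abs(P[...,2]-.12)<.005);print('rail z',np.median(P[rl][:,2]),rl.sum())
E
```

```text
t 8.55 pos [0.6404 0.0358 0.1042] F [-0.65 -0.7  -1.19] gap 0.0372
tool shift [-0.0009  0.0005  0.0002] norm 0.001
rotvec deg [ 0.   -0.   -0.06]
plate z [0.124938   0.12596739 0.12671977] [0.64061824 0.02859672 0.12577204]
rail z 0.12082438776556646 13658
```

Request:
servo_tool --targets "0 0 0.0007 0 0 0 1;0 0 0 0 0 0 -0.35;0 0 0 0 0 0 -0.35;0 0 0 0 0 0 -0.35;0 0 0 0 0 0 -0.35;0 0 0 0 0 0 -0.35"

```text
time: 9.2
ee_pos: [0.6404, 0.0358, 0.1034]
ee_rot: [-0.678, 0.735, 0.0, 0.0]
wrist_force: [0.4, -0.6, 1.6]
finger_gap: 0.0575
```

```bash
python3 - <<'E'
from h import *
go([.64,.0367,.104],175.45)
p,d,i,P=shot('wrist','wrist9')
hsv=cv2.cvtColor(p,cv2.COLOR_RGB2HSV);h_,s_,v_=[hsv[...,k].astype(int) for k in range(3)]
pl=(h_>100)&(h_<125)&(s_>100)&(abs(P[...,2]-.126)<.008)&(np.hypot(P[...,0]-.64,P[...,1]-.035)<.04); z=P[pl][:,2]; print('plate z',np.percentile(z,[10,50,90]),P[pl].mean(0))
E
```

```text
t 9.2 pos [0.6404 0.0358 0.1034] F [ 0.36 -0.62  1.57] gap 0.0575
tool shift [-0.0009  0.0005 -0.0006] norm 0.0012
rotvec deg [ 0.    0.   -0.06]
plate z [0.12491354 0.12593636 0.12669313] [0.64065562 0.02853408 0.1257557 ]
```

View pics/wrist9.png

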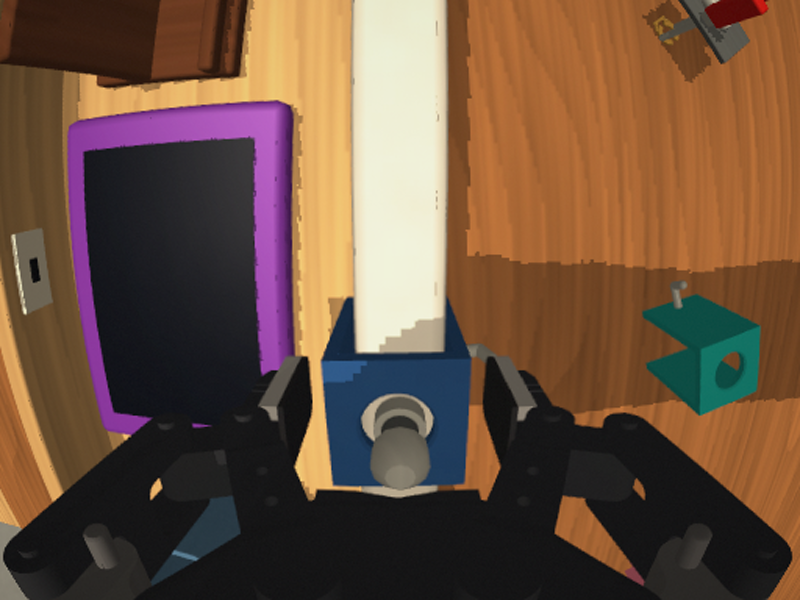

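Hanger seated and released: plate about 5 mm above the rail, fingers clear on both sides. Retreating and heading for the pliers.

Request:
servo_tool --targets "0 0 -0.01 0 0 0 -0.35;0 0 -0.03 0 0 0 -0.35;0 0 -0.04 0 0 0 -0.5;0 0 -0.04 0 0 8.2 -0.7;0 0 -0.04 0 0 8.2 -0.8;0 0 0 0 0 8.2 -0.8;0 0 0 0 0 8.2 -0.8;0 0 0 0 0 8.2 -0.8;0 0 0 0 0 8.2 -0.8;0 0 0 0 0 8.2 -0.8;0 0 0 0 0 8.2 -0.8;0 0 0 0 0 0 -0.8"

```text
time: 10.45
ee_pos: [0.6405, 0.0358, 0.2644]
ee_rot: [-0.172, 0.985, -0.0, 0.0]
wrist_force: [0.1, 0.3, 0.0]
finger_gap: 0.077
```

```bash
python3 - <<'E'
from h import *
go([.462,-.204,.25],110)
E
```

```text
t 10.45 pos [0.6405 0.0358 0.2644] F [0.15 0.25 0.04] gap 0.077
tool shift [ 0.2492 -0.1651  0.0142] norm 0.2993
rotvec deg [-0.02  0.05 -0.2 ]
```

Request:
servo_tool --targets "0.0277 -0.0183 0.001 0 0 0 -0.8;0.0277 -0.0183 0.001 0 0 0 -0.8;0.0277 -0.0183 0.001 0 0 0 -0.8;0.0277 -0.0183 0.001 0 0 0 -0.8;0.0277 -0.0183 0.001 0 0 0 -0.8;0.0277 -0.0183 0.001 0 0 0 -0.8;0.0277 -0.0183 0.001 0 0 0 -0.8;0.0277 -0.0183 0.001 0 0 0 -0.8;0.0277 -0.0183 0.001 0 0 0 -0.8;0 0 0 0 0 0 -0.8;0 0 0 0 0 0 -0.8;0 0 0 0 0 0 -0.8"

```text
time: 11.65
ee_pos: [0.4621, -0.2032, 0.2549]
ee_rot: [-0.173, 0.985, -0.0, 0.0]
wrist_force: [0.4, 0.3, -0.1]
finger_gap: 0.0769
```

```bash
python3 - <<'E'
from h import *
p,d,i,P=shot('wrist','wrist10')
go([.462,-.204,.25],110)
hsv=cv2.cvtColor(p,cv2.COLOR_RGB2HSV);h_,s_,v_=[hsv[...,k].astype(int) for k in range(3)]
near=(np.hypot(P[...,0]-.462,P[...,1]+.204)<.06)&(d>0)
red=((h_<6)|(h_>174))&(s_>150)&near&(P[...,2]>.085)
nl,lab,st,ce=cv2.connectedComponentsWithStats(red.astype(np.uint8))
for k in range(1,nl):
    if st[k,4]>40:
        q=P[lab==k];t=q[q[:,2]>q[:,2].max()-.006];print(st[k],q[:,2].max(),'top',len(t),t.mean(0),cv2.minAreaRect((t[:,:2]*1000).astype(np.float32)))
gr=(s_<60)&near&(P[...,2]>.072)&(P[...,2]<.09);q=P[gr];print('plate',len(q),q.mean(0),cv2.minAreaRect((q[:,:2]*1000).astype(np.float32)),np.median(q[:,2]))
E
```

```text
t 11.7 pos [ 0.4622 -0.203   0.2548] F [0.38 0.47 0.76] gap 0.0766
tool shift [ 0.0005 -0.0009  0.0048] norm 0.0049
rotvec deg [-0.01  0.03 -0.09]
[258 169  15  29 329] 0.14544708373903528 top 198 [ 0.45652263 -0.19419396  0.14322912] ((457.1070861816406, -193.91761779785156), (16.47740936279297, 8.557449340820312), 20.5948543548584)
[222 170  17  28 353] 0.14505436708270839 top 200 [ 0.46832785 -0.22571249  0.14301366] ((468.63104248046875, -225.37319946289062), (15.498429298400879, 9.360992431640625), 17.669166564941406)
plate 1446 [ 0.4596198  -0.2113758   0.08171752] ((463.2071228027344, -209.7580108642578), (63.34117889404297, 35.34791946411133), 20.09788703918457) 0.08108860856537181
```

View pics/wrist10.png

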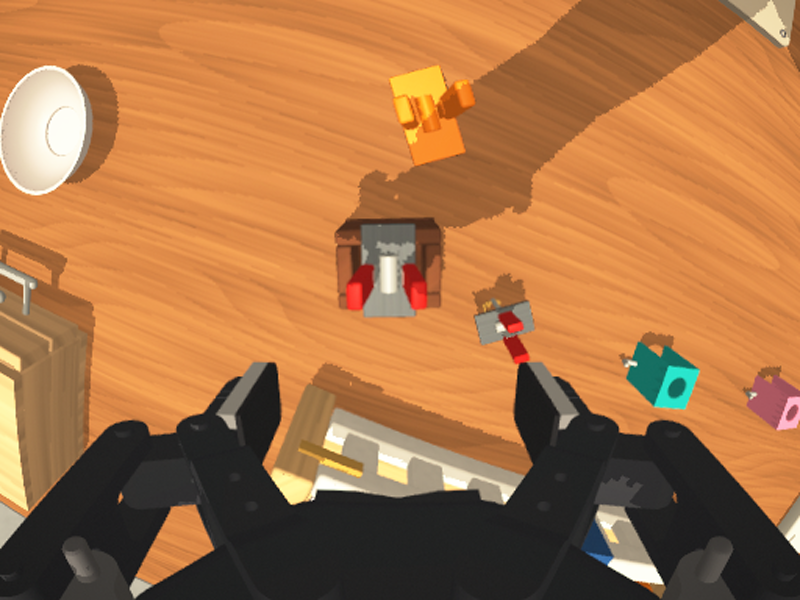

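```bash
python3 - <<'E'
from h import *
for n in ['top0','scene0']:
    p,d,i=load(n);P=cloud(p,d,i)
    hsv=cv2.cvtColor(p,cv2.COLOR_RGB2HSV);h_,s_,v_=[hsv[...,k].astype(int) for k in range(3)]
    near=(np.hypot(P[...,0]-.463,P[...,1]+.206)<.06)&(d>0)
    red=((h_<6)|(h_>174))&(s_>150)&near&(P[...,2]>.137)
    nl,lab,st,ce=cv2.connectedComponentsWithStats(red.astype(np.uint8))
    for k in range(1,nl):
        q=P[lab==k];print(n,len(q),q.mean(0),(q.max(0)+q.min(0))/2)
    gr=(s_<60)&near&(P[...,2]>.075)&(P[...,2]<.087);q=P[gr];print('plate',len(q),q.mean(0),cv2.minAreaRect((q[:,:2]*1000).astype(np.float32)))
go([.465,-.2065,.25],110)
E
```

```text
top0 30 [ 0.46859787 -0.22149833  0.14106073] [ 0.46862318 -0.22190122  0.14158072]
top0 30 [ 0.45727291 -0.18904949  0.141286  ] [ 0.45709736 -0.1895596   0.14168067]
plate 120 [ 0.46659035 -0.2038992   0.07932116] ((462.69110107421875, -205.9683837890625), (58.186458587646484, 32.20884704589844), 22.348678588867188)
scene0 25 [ 0.45912623 -0.18999571  0.14282051] [ 0.45827487 -0.19075562  0.14164868]
scene0 27 [ 0.47188235 -0.22169587  0.14258234] [ 0.4714954  -0.22172109  0.14176245]
plate 181 [ 0.47325264 -0.20230882  0.08108958] ((464.8323974609375, -205.7304229736328), (64.70547485351562, 34.057193756103516), 22.153409957885742)
t 11.7 pos [ 0.4622 -0.203   0.2548] F [0.38 0.47 0.76] gap 0.0766
tool shift [-0.0014 -0.0043  0.0048] norm 0.0066
rotvec deg [-0.01  0.03 -0.09]
```

Request:
servo_tool --targets "-0.0005 -0.0039 0.03 0 0 0 -0.8;0 0 0.04 0 0 0 -0.8;0 0 0.035 0 0 0 -0.8;0 0 0.022 0 0 0 -0.8;0 0 0.01 0 0 0 -0.8;0 0 0 0 0 0 -0.8;0 0 0 0 0 0 -0.8;0 0 0 0 0 0 -0.8"

```text
time: 12.5
ee_pos: [0.4649, -0.2077, 0.1192]
ee_rot: [-0.172, 0.985, -0.001, 0.001]
wrist_force: [-0.3, -0.4, -0.3]
finger_gap: 0.0768
```

```bash
python3 - <<'E'
from h import *
p,d,i,P=shot('wrist','wrist11')
go([.464,-.2065,.1165],110)
E
```

```text
t 12.55 pos [ 0.4648 -0.2078  0.1192] F [ 1.01  0.59 -0.3 ] gap 0.0766
tool shift [0.0003 0.0015 0.0027] norm 0.0031
rotvec deg [-0.15  0.12 -0.2 ]
```

View pics/wrist11.png

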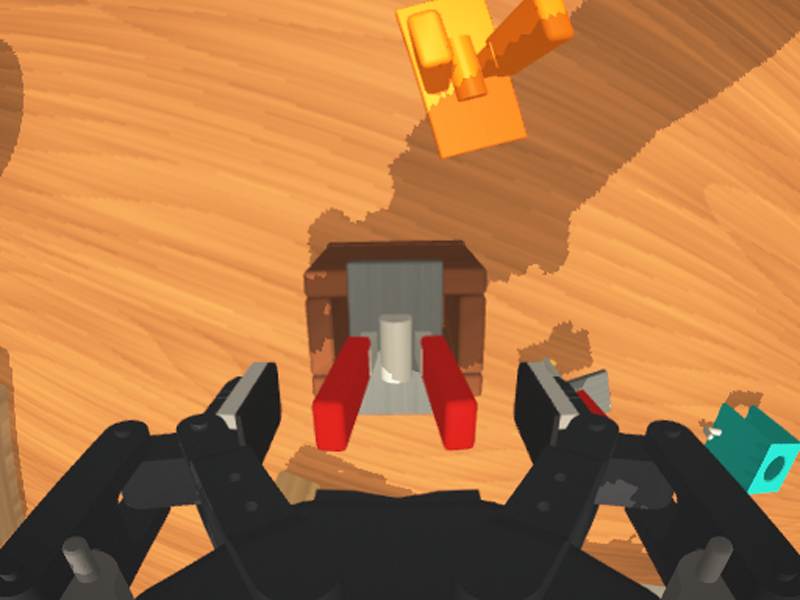

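The handle tops at (332,430) and (458,428) sit centred between the pads. Lowering 2.5 mm and closing.

Request:
servo_tool --targets "0 0 0.0025 0 0 0 -0.8;0 0 0 0 0 0 -0.8;0 0 0 0 0 0 1;0 0 0 0 0 0 1;0 0 0 0 0 0 1;0 0 0 0 0 0 1;0 0 0 0 0 0 1;0 0 0 0 0 0 1;0 0 0 0 0 0 1"

```text
time: 13.45
ee_pos: [0.4642, -0.2086, 0.1168]
ee_rot: [-0.172, 0.985, -0.002, 0.0]
wrist_force: [-1.8, -1.2, 8.1]
finger_gap: 0.0321
```

```bash
python3 - <<'E'
from h import *
p,d,i,P=shot('wrist','wrist12')
go([.464,-.2065,.1165],110)
E
```

```text
t 13.5 pos [ 0.4642 -0.2086  0.1167] F [-2.04 -0.69  7.91] gap 0.0316
tool shift [-0.0005  0.002   0.0002] norm 0.0021
rotvec deg [-0.21  0.02 -0.24]
```

View pics/wrist12.png

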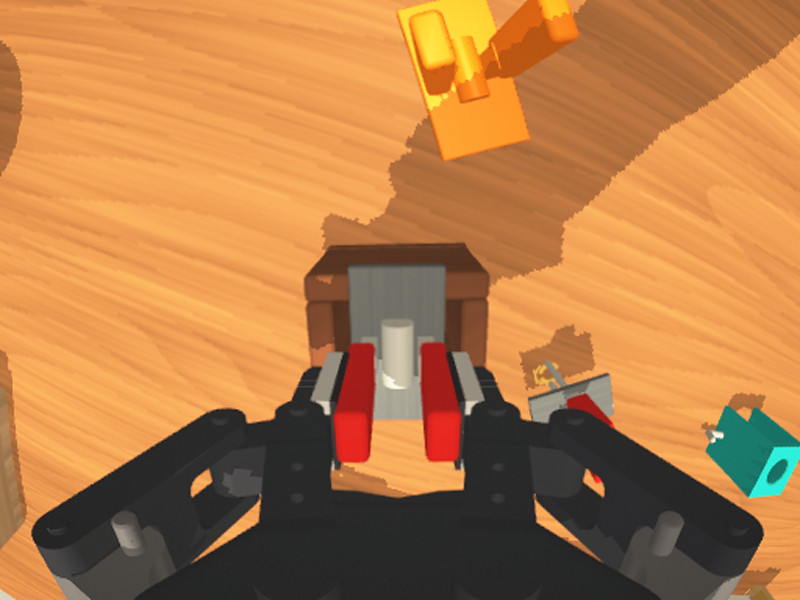

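The handles are parallel and squeezed to the stop (gap 32 mm). Lifting.

Request:
servo_tool --targets "0 0 -0.01 0 0 0 1;0 0 -0.02 0 0 0 1;0 0 -0.025 0 0 0 1;0 0 -0.025 0 0 0 1;0 0 -0.025 0 0 0 1;0 0 -0.025 0 0 0 1;0 0 -0.025 0 0 0 1;0 0 -0.02 0 0 0 1;0 0 0 0 0 0 1;0 0 0 0 0 0 1"

```text
time: 14.5
ee_pos: [0.4632, -0.2069, 0.2897]
ee_rot: [-0.172, 0.985, 0.0, -0.0]
wrist_force: [1.0, -0.3, -1.7]
finger_gap: 0.0319
```

```bash
python3 - <<'E'
from h import *
p,d,i,P=shot('wrist','wrist13')
go([.60,.0,.295],110)
E
```

```text
t 14.55 pos [ 0.4627 -0.2066  0.2887] F [ 0.14  0.18 -1.98] gap 0.0312
tool shift [-0.1992  0.1479 -0.0063] norm 0.2481
rotvec deg [ 0.1  -0.07 -0.21]
```

View pics/wrist13.png

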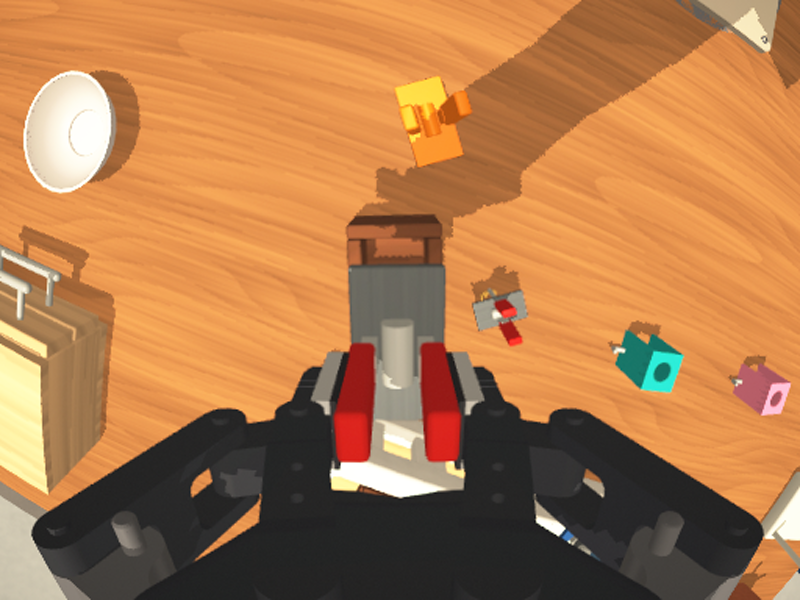

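Request:
servo_tool --targets "0 0 0 0 0 -8.2 1;0 0 0 0 0 -8.2 1;0 0 0 0 0 -8.2 1;0 0 0 0 0 -8.2 1;0 0 0 0 0 -8.2 1;0 0 0 0 0 -8.2 1;0 0 0 0 0 -8.2 1;0 0 0 0 0 -8.2 1;0 0 0 0 0 0 1;0 0 0 0 0 0 1"

```text
time: 15.55
ee_pos: [0.4627, -0.2066, 0.2885]
ee_rot: [-0.677, 0.736, 0.001, -0.0]
wrist_force: [0.0, 0.0, -2.6]
finger_gap: 0.0318
```

```bash
python3 - <<'E'
from h import *
go([.60,.1,.29],175.45)
E
```

```text
t 15.55 pos [ 0.4627 -0.2066  0.2885] F [ 0.01  0.03 -2.58] gap 0.0318
tool shift [-0.317  -0.1113 -0.0013] norm 0.336
rotvec deg [ 0.14  0.08 -0.24]
```

Request:
servo_tool --targets "-0.0317 -0.0111 0 0 0 0 1;-0.0317 -0.0111 0 0 0 0 1;-0.0317 -0.0111 0 0 0 0 1;-0.0317 -0.0111 0 0 0 0 1;-0.0317 -0.0111 0 0 0 0 1;-0.0317 -0.0111 0 0 0 0 1;-0.0317 -0.0111 0 0 0 0 1;-0.0317 -0.0111 0 0 0 0 1;-0.0317 -0.0111 0 0 0 0 1;-0.0317 -0.0111 0 0 0 0 1;0 0 0 0 0 0 1;0 0 0 0 0 0 1"

```text
time: 16.75
ee_pos: [0.5992, 0.1004, 0.2891]
ee_rot: [-0.678, 0.735, 0.0, -0.001]
wrist_force: [-0.8, -0.1, -0.9]
finger_gap: 0.032
```

Request:
servo_tool --targets "0 0 0 0 0 0 1;0 0 0 0 0 0 1"

```text
time: 16.95
ee_pos: [0.5991, 0.099, 0.2899]
ee_rot: [-0.677, 0.736, 0.0, -0.0]
wrist_force: [-0.6, -0.3, -1.8]
finger_gap: 0.0315
```

```bash
python3 - <<'E'
from h import *
go([.64,.0367,.29],175.45)
p,d,i,P=shot('wrist','wrist14')
shot('scene','scene14')
p2,d2,i2=load('scene14');cv2.imwrite('pics/scene14c.png',cv2.resize(p2[120:240,210:370,::-1],None,fx=5,fy=5,interpolation=cv2.INTER_CUBIC))
E
```

```text
t 16.95 pos [0.5991 0.099  0.2899] F [-0.57 -0.29 -1.78] gap 0.0315
tool shift [ 0.0587 -0.0459 -0.0002] norm 0.0745
rotvec deg [ 0.03 -0.01 -0.17]
```

View pics/wrist14.png

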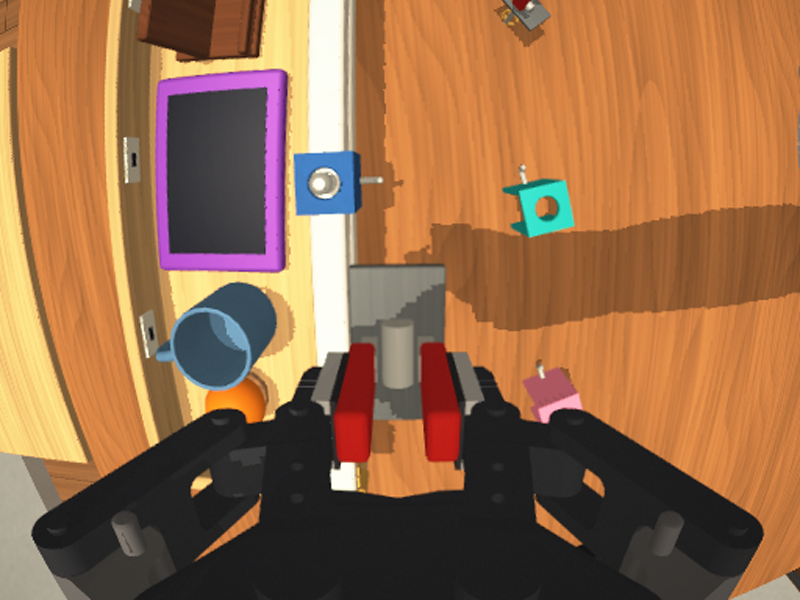

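View pics/scene14c.png

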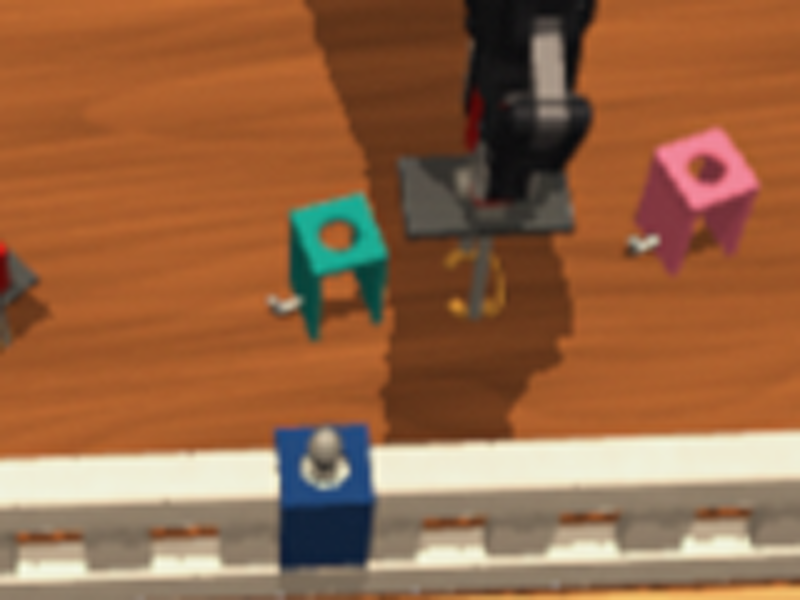

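The scene view shows the hanger seated with the pin centred in its hole at (325,465), and the clip spread open under the tips at (475,280). Now I measure clip, plate and pin.

```bash
cat > m.py <<'E'
from h import *
def clip(n,c,zr):
    p,d,i=load(n);P=cloud(p,d,i)
    hsv=cv2.cvtColor(p,cv2.COLOR_RGB2HSV);h_,s_,v_=[hsv[...,k].astype(int) for k in range(3)]
    near=(np.hypot(P[...,0]-c[0],P[...,1]-c[1])<.03)&(d>0)&(P[...,2]>zr[0])&(P[...,2]<zr[1])
    br=near&(h_>10)&(h_<35)&(s_>90)
    q=P[br];print('clip',len(q),q.mean(0),(q.min(0)+q.max(0))/2,'ext',q.max(0)-q.min(0),cv2.minAreaRect((q[:,:2]*1000).astype(np.float32)))
    ys,xs=np.where(br);print('px',xs.min(),xs.max(),ys.min(),ys.max())
def pin(n,zmin=.128,wr=False):
    p,d,i=load(n);P=cloud(p,d,i,wr)
    m=(P[...,2]>zmin)&(P[...,2]<.155)&(np.hypot(P[...,0]-.64,P[...,1]-.0355)<.014);q=P[m]
    print('pin',len(q),q.mean(0),(q.min(0)+q.max(0))/2,'ext',q.max(0)-q.min(0))
def plate(n,c,z):
    p,d,i=load(n);P=cloud(p,d,i,True)
    hsv=cv2.cvtColor(p,cv2.COLOR_RGB2HSV);s_=hsv[...,1].astype(int);h_=hsv[...,0].astype(int)
    near=(np.hypot(P[...,0]-c[0],P[...,1]-c[1])<.045)&(d>0)&(abs(P[...,2]-z)<.006)&(s_<80)
    q=P[near];print('plate',len(q),q.mean(0),cv2.minAreaRect((q[:,:2]*1000).astype(np.float32)))
    red=((h_<6)|(h_>174))&(s_>150)&(np.hypot(P[...,0]-c[0],P[...,1]-c[1])<.045)
    nl,lab,st,ce=cv2.connectedComponentsWithStats(red.astype(np.uint8))
    for k in range(1,nl):
        if st[k,4]>100:
            q=P[lab==k];t=q[q[:,2]>q[:,2].max()-.005];print(' handle',q[:,2].max(),cv2.minAreaRect((t[:,:2]*1000).astype(np.float32)))
E
python3 - <<'E'
from m import *
clip('scene14',(.599,.099),(.17,.21));pin('scene14');pin('wrist14',.128,True);plate('wrist14',(.599,.099),.252)
E
```

```text
clip 60 [0.60137617 0.10190434 0.19295843] [0.60153052 0.10228285 0.19857415] ext [0.03562498 0.02371588 0.01902149] ((601.8488159179688, 102.43346405029297), (22.25058937072754, 35.5455207824707), 84.60552215576172)
px 299 310 169 183
pin 48 [0.64254555 0.03610923 0.14261783] [0.63915709 0.03457957 0.13907309] ext [0.01572833 0.01714029 0.02172615]
pin 200 [0.63922541 0.03333628 0.14492139] [0.64013647 0.03352555 0.13888167] ext [0.01422683 0.01341718 0.02164361]
plate 3474 [0.59875228 0.08695353 0.25404139] ((599.3531494140625, 97.04859924316406), (64.0393295288086, 35.5858154296875), 86.37782287597656)
 handle 0.3196021380023464 ((587.626708984375, 97.516357421875), (15.901932716369629, 9.228097915649414), 86.58787536621094)
 handle 0.31971004522943935 ((611.4674072265625, 96.11994171142578), (16.516876220703125, 9.279070854187012), 85.12674713134766)
```

Request:
servo_tool --targets "0.0202 -0.0152 0 0 0 -0.1 1;0.0202 -0.0152 0 0 0 0 1;0.0202 -0.0151 0 0 0 0 1;0 0 0 0 0 0 1;0 0 0 0 0 0 1;0 0 0.01 0 0 0 1;0 0 0.01 0 0 0 1;0 0 0.009 0 0 0 1;0 0 0 0 0 0 1;0 0 0 0 0 0 1;0 0 0 0 0 0 1"

```text
time: 18.15
ee_pos: [0.6403, 0.0361, 0.2613]
ee_rot: [-0.679, 0.734, -0.0, 0.0]
wrist_force: [1.3, 0.7, -1.7]
finger_gap: 0.0314
```

```bash
python3 - <<'E'
from m import *
go([.64,.0367,.26],175.45)
shot('scene','scene15');shot('wrist','wrist15')
p2,d2,i2=load('scene15');cv2.imwrite('pics/scene15c.png',cv2.resize(p2[160:240,230:330,::-1],None,fx=7.5,fy=7.5,interpolation=cv2.INTER_CUBIC))
clip('scene15',(.64,.036),(.152,.18));
plate('wrist15',(.64,.035),.224)
E
```

```text
t 18.15 pos [0.6403 0.0361 0.2613] F [ 1.25  0.67 -1.66] gap 0.0314
tool shift [-0.0006  0.0003  0.0013] norm 0.0015
rotvec deg [-0.03  0.    0.05]
clip 51 [0.64248328 0.03988868 0.1635839 ] [0.64246589 0.03998793 0.16840912] ext [0.03373964 0.02308326 0.01728614] ((642.9169921875, 39.5693359375), (22.533016204833984, 33.12477111816406), 84.71253204345703)
px 271 282 198 211
plate 3500 [0.64011318 0.02415963 0.2257327 ] ((640.723388671875, 34.04811477661133), (64.46110534667969, 35.412330627441406), 86.47735595703125)
 handle 0.29159731866923866 ((628.978515625, 34.62348937988281), (15.789200782775879, 9.202648162841797), 87.2076644897461)
 handle 0.29164626330333865 ((652.7745361328125, 33.28264617919922), (16.319284439086914, 9.268651008605957), 86.01062774658203)
```

View pics/scene15c.png

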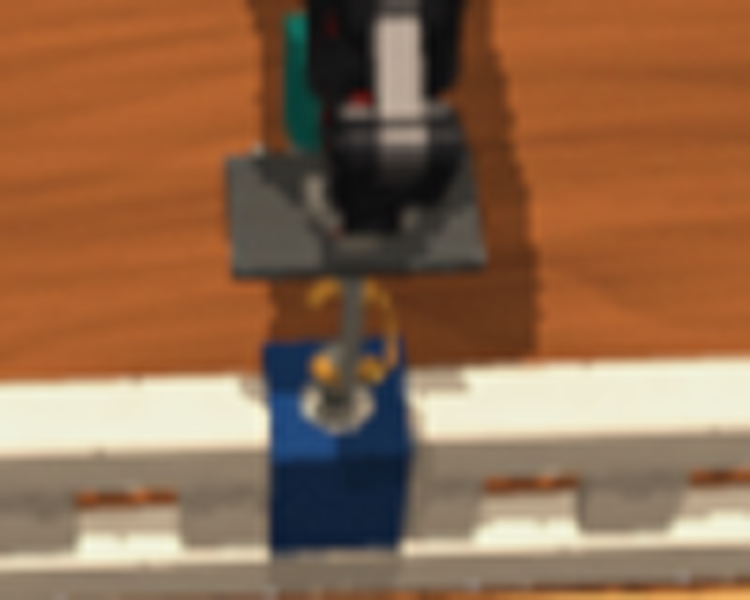

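```bash
cat > ov.py <<'E'
from m import *
def proj(i,X):
    f=192/np.tan(np.radians(i['fovy'])/2);Q=(np.atleast_2d(X)-i['eye'])@R.from_quat(i['attitude']).as_matrix()
    return np.stack([f*Q[:,0]/Q[:,2]+i['cx'],f*Q[:,1]/Q[:,2]+i['cy']],1)
def overlay(n,c,pinc,out,box,k=10,spread=.006):
    p,d,i=load(n);u0,u1,v0,v1=box
    im=cv2.resize(p[v0:v1,u0:u1,::-1],None,fx=k,fy=k,interpolation=cv2.INTER_NEAREST)
    a=np.radians(-4.55);ex=np.array([np.cos(a),np.sin(a),0]);ey=np.array([-np.sin(a),np.cos(a),0])
    def dr(X,col,cl=True):
        q=((proj(i,X)-[u0,v0]+.5)*k).astype(np.int32);cv2.polylines(im,[q],cl,col,1)
    def circ(c0,r,t0=0,t1=2*np.pi):
        t=np.linspace(t0,t1,40)[:,None];return c0+r*(np.cos(t)*ex+np.sin(t)*ey)
    c=np.array(c)
    for s in (1,-1):
        for r in (.006,.01): dr(circ(c+s*spread*ex,r,-np.pi/2*s,np.pi/2*s) if s==1 else circ(c-spread*ex,r,np.pi/2,3*np.pi/2),(0,255,0),False)
    g=np.array(pinc)
    dr(circ(g+[0,0,.010],.007),(255,0,255));dr(circ(g+[0,0,.0045],.007),(255,0,255))
    h=g-[0,0,.0065]
    dr(np.array([h+sx*.019*ex+sy*.02*ey for sx,sy in [(1,1),(1,-1),(-1,-1),(-1,1)]]),(0,255,255));dr(circ(h,.01),(0,255,255))
    pc=c+[0,0,.0645]
    dr(np.array([pc+sx*.018*ex+sy*.032*ey for sx,sy in [(1,1),(1,-1),(-1,-1),(-1,1)]]),(255,255,0))
    cv2.imwrite(out,im)
E
python3 - <<'E'
from ov import *
overlay('scene15',(.6402,.0365,.1605),(.640,.0365,.1315),'pics/ov15.png',(250,305,175,235))
E
```

```text
(no output)
```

View pics/ov15.png

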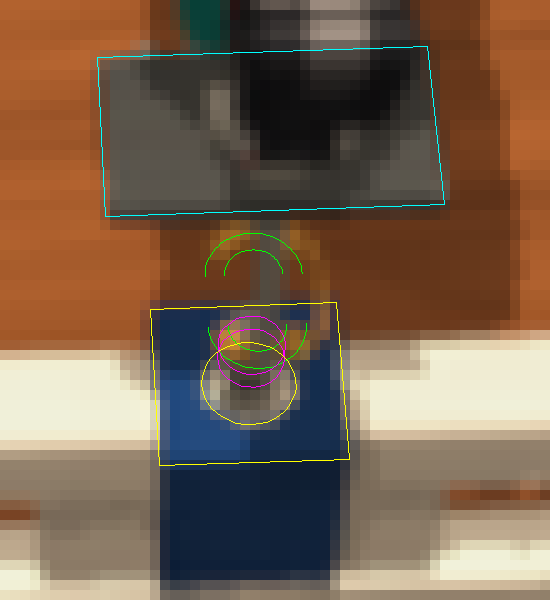

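```bash
python3 - <<'E'
from m import *
for n,c,z,yaw in [('wrist10',(.464,-.2085),.0815,110),('wrist11',(.464,-.2085),.0815,110),('wrist12',(.464,-.2085),.0815,110),('wrist13',(.463,-.2085),.254,110),('wrist14',(.599,.097),.254,175.45),('wrist15',(.64,.034),.2257,175.45)]:
    p,d,i=load(n);P=cloud(p,d,i,True);s_=cv2.cvtColor(p,cv2.COLOR_RGB2HSV)[...,1].astype(int)
    a=np.radians(yaw);tx=np.array([np.sin(a),-np.cos(a)])*-1;tx=np.array([-np.sin(a),np.cos(a)])
    ty=np.array([np.cos(a),np.sin(a)])
    D=P[...,:2]-np.array(c);lx=D@tx;ly=D@ty
    m=(abs(lx)<.033)&(abs(ly)<.019)&(d>0)&(abs(P[...,2]-z)<.008)&(s_<80)
    # tool x for pointing down: y x z
    A=np.stack([lx[m],ly[m],np.ones(m.sum())],1);zz=P[m][:,2];k=np.ones(len(zz),bool)
    for _ in range(5):
        w=np.linalg.lstsq(A[k],zz[k],rcond=None)[0];r=zz-A@w;k=abs(r)<.0015
    print(n,m.sum(),k.sum(),'slope along lx(-toolx?)',w[:2].round(4),'z0',w[2].round(4))
    print(tx)
E
```

```text
wrist10 1449 1243 slope along lx(-toolx?) [ 0.0047 -0.0002] z0 0.081
[-0.93969262 -0.34202014]
wrist11 4043 3499 slope along lx(-toolx?) [-0.0022  0.0009] z0 0.081
[-0.93969262 -0.34202014]
wrist12 3848 3345 slope along lx(-toolx?) [-0.0015 -0.0036] z0 0.081
[-0.93969262 -0.34202014]
wrist13 3803 3359 slope along lx(-toolx?) [-0.0012 -0.0011] z0 0.2538
[-0.93969262 -0.34202014]
wrist14 3733 3348 slope along lx(-toolx?) [-0.0003  0.0015] z0 0.254
[-0.07932904 -0.99684849]
wrist15 3741 3333 slope along lx(-toolx?) [-0.0006 -0.0006] z0 0.2257
[-0.07932904 -0.99684849]
```

The plate is level (slopes under 0.003), so the pliers hang plumb. I'll check the pin position against the overlay in the unobstructed view.

```bash
python3 - <<'E'
from ov import *
overlay('scene14',(.5993,.0995,.1892),(.640,.0365,.1315),'pics/ov14.png',(255,330,145,235),k=8)
E
```

```text
(no output)
```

View pics/ov14.png

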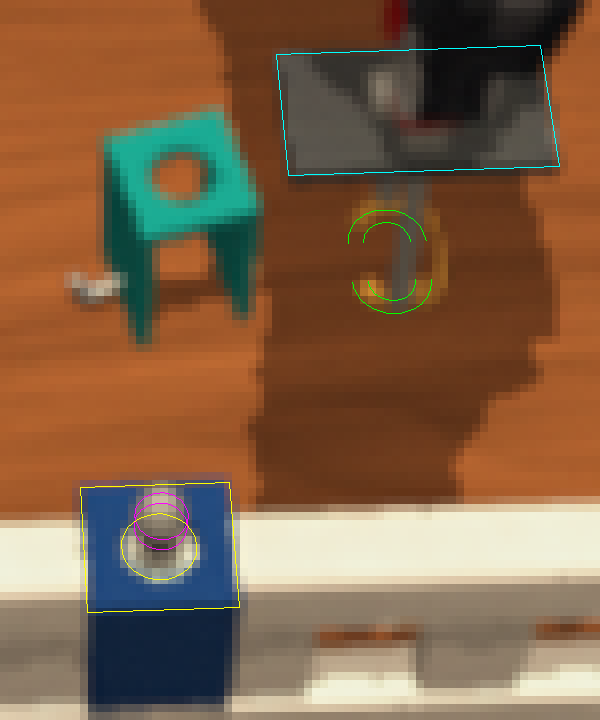

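Request:
servo_tool --targets "0.001 0.0004 0 0 0 0 1;0 0 0 0 0 0 1;0 0 0.004 0 0 0 1;0 0 0.004 0 0 0 1;0 0 0.004 0 0 0 1;0 0 0 0 0 0 1"

```text
time: 18.85
ee_pos: [0.6389, 0.035, 0.2478]
ee_rot: [-0.679, 0.734, 0.001, -0.001]
wrist_force: [-0.3, 0.5, -2.1]
finger_gap: 0.0318
```

Request:
servo_tool --targets "0 0 0.003 0 0 0 1;0 0 0.003 0 0 0 1;0 0 0 0 0 0 1"

```text
time: 19.15
ee_pos: [0.6393, 0.035, 0.2424]
ee_rot: [-0.679, 0.734, 0.0, -0.0]
wrist_force: [0.1, -0.3, -2.1]
finger_gap: 0.0314
```

```bash
python3 - <<'E'
from ov import *
shot('scene','scene16')
overlay('scene16',(.6395,.0352,.1422),(.640,.0365,.1315),'pics/ov16.png',(250,310,175,235))
E
```

```text
(no output)
```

View pics/ov16.png

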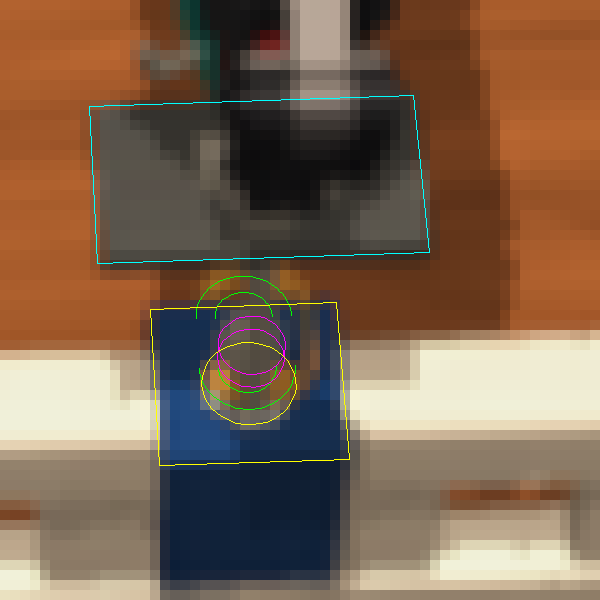

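Clip halves straddle the pin symmetrically: brass at (222,377) and (288,382), pin at (251,370). There's no contact force, so I keep lowering to the groove.

Request:
servo_tool --targets "0 0 0.003 0 0 0 1;0 0 0.003 0 0 0 1;0 0 0.003 0 0 0 1;0 0 0.0017 0 0 0 1;0 0 0 0 0 0 1;0 0 0 0 0 0 1;0 0 0 0 0 0 1;0 0 0 0 0 0 1"

```text
time: 20.0
ee_pos: [0.6397, 0.0349, 0.2325]
ee_rot: [-0.679, 0.734, -0.0, 0.0]
wrist_force: [-0.1, -0.4, -1.4]
finger_gap: 0.0316
```

```bash
python3 - <<'E'
from ov import *
go([.64,.0367,.2308],175.45)
shot('scene','scene17');shot('wrist','wrist17')
plate('wrist17',(.64,.034),.197)
p,d,i=load('wrist17');P=cloud(p,d,i,True);s_=cv2.cvtColor(p,cv2.COLOR_RGB2HSV)[...,1].astype(int)
m=(np.hypot(P[...,0]-.64,P[...,1]-.034)<.03)&(s_<80)&(abs(P[...,2]-.197)<.006);print('plate z',np.median(P[m][:,2]))
m=(s_<60)&(abs(P[...,2]-.12)<.005)&(abs(P[...,0]-.64)<.012);print('rail z',m.sum(),np.median(P[m][:,2]))
p,d,i=load('scene17');P=cloud(p,d,i);
overlay('scene17',(.6395,.0357,.1315),(.640,.0365,.1315),'pics/ov17.png',(250,310,175,235))
E
```

```text
t 20.0 pos [0.6397 0.0349 0.2325] F [-0.06 -0.42 -1.37] gap 0.0316
tool shift [-0.0018 -0.0001  0.0017] norm 0.0025
rotvec deg [-0.02 -0.    0.03]
plate 3598 [0.63940625 0.0231978  0.19675986] ((639.948974609375, 33.25539016723633), (64.92959594726562, 35.3734245300293), 86.50218200683594)
 handle 0.2623678233999559 ((628.2924194335938, 33.44198226928711), (15.703729629516602, 9.15389347076416), 86.9380874633789)
 handle 0.2625028500764457 ((652.0873413085938, 31.999984741210938), (16.020898818969727, 9.247272491455078), 85.23322296142578)
plate z 0.1966489361871081
rail z 4173 0.12090105448917346
```

View pics/ov17.png

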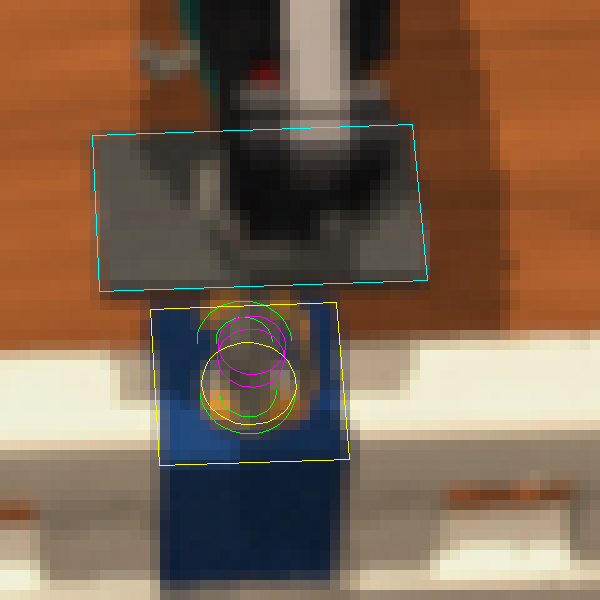

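View pics/wrist17.png

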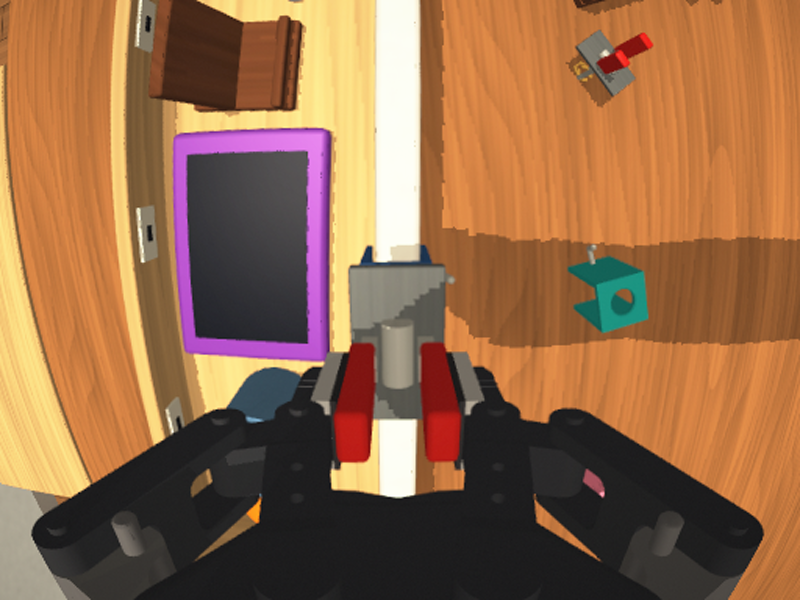

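Everything agrees:
- Plate centre is (0.6399, 0.0333) against pin (0.6400, 0.0334) in the same camera.
- Clip height is about 0.131 against 0.1315.
- Wrist force shows only the pliers' weight.

I let it settle, then hand in.

Request:
servo_tool --targets "0 0 0 0 0 0 1;0 0 0 0 0 0 1;0 0 0 0 0 0 1;0 0 0 0 0 0 1"

```text
time: 20.5
ee_pos: [0.6396, 0.035, 0.2323]
ee_rot: [-0.679, 0.734, -0.0, -0.0]
wrist_force: [0.8, 0.5, -1.7]
finger_gap: 0.0319
```

```bash
python3 - <<'E'
from h import *
go([.64,.0367,.2325],175.45)
from workcell import workorder
print(workorder.hand_in())
E
```

```text
t 20.5 pos [0.6396 0.035  0.2323] F [ 0.77  0.54 -1.69] gap 0.0319
tool shift [-0.0018 -0.0003 -0.0002] norm 0.0018
rotvec deg [ 0.   -0.    0.03]
the job is handed in; nothing more can be done
None
```

I hung the blue hanger over the rail, hook to the front and pin through its hole, and let go. I then took the red pliers from their stand, squeezed them to the stop and lowered the spread circlip over the pin into the groove. I handed in at 20.5 s while holding it there; no verdict was reported.

Last checks:
- **Hanger:** after release its plate read about 5 mm above the rail, so it sits fully down. The scene view showed the pin centred in the hole.
- **Clip height:** about 131.2 mm, against the groove's 131.5 mm.
- **Clip centring:** the wrist camera put the pliers' plate within about 0.2 mm of the pin's axis. The scene image also had the clip halves straddling the pin to about 1 mm.
- **Upright:** the plate's slope was under 0.003 rad, last measured just above the pin before lowering.
- **Contact:** the wrist force was about 1.7 N, roughly the pliers' own weight, so they were not resting on the pin or hanger.
- **Other objects:** I ran no measured check on the shelf things. Nothing touched them, and those in view looked undisturbed.

**Disagreements:** the wrist camera read about 3 mm off the other two along the tool's x. I therefore took pin and clip positions relative to each other in the same picture. In the scene camera the clip's coloured area looked 1 to 3 mm off-centre. I put that down to the clip's one-sided shape and corrected by only 1 mm. The arm's own reading puts the tool 1.8 mm off the pin position from the other two cameras, within the 4 mm allowed.

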